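# Make up a fastener kit in the issue tray

## Task

Make up the fastener kit in the empty blue tray: stand the bin of hex bolts in the middle of the tray, then the bin of hex nuts on top of it, then the bin of large flat washers on top of that, each squarely above the one below and lined up with the tray, and finish with the black lid laid squarely on the washers. Leave the bin of steel balls where it is.

Things in the scene. Friction and masses are not known exactly. Their poses are not given: they have to be found in the camera images.
- bolt_bin: red open-fronted storage bin full of hex bolts (long shanks side by side); 100 long (x), 60 wide (y, straight sides), 48 high. Rims 48 high from back to 22 ahead of centre, then sloping to the front lip, 30 high, at -x. A bin or lid just rests on the rims, 48 above this origin (no interlock). Origin: centre of underside; z up. 0.5 kg, upright, yaw within 0.5 rad
- nut_bin: red open-fronted storage bin full of hex nuts 22 across; 100 long (x), 60 wide (y, straight sides), 48 high. Rims 48 high from back to 22 ahead of centre, then sloping to the front lip, 30 high, at -x. A bin or lid just rests on the rims, 48 above this origin (no interlock). Origin: centre of underside; z up. 0.45 kg, upright, yaw within 0.5 rad
- washer_bin: red open-fronted storage bin full of large flat washers (thin discs 44 across, overlapping); 100 long (x), 60 wide (y, straight sides), 48 high. Rims 48 high from back to 22 ahead of centre, then sloping to the front lip, 30 high, at -x. A bin or lid just rests on the rims, 48 above this origin (no interlock). Origin: centre of underside; z up. 0.4 kg, upright, yaw within 0.5 rad
- lid: flat black plastic bin lid, plate 100 (x) x 60 (y) x 5 thick, with a grip rib standing on its middle: 50 long in x, 12 wide in y, 28 high, so that its top is 33 above the underside. The flat underside rests on a bin's rims. Origin: centre of the underside, z up. About 0.06 kg, lying flat, yaw within 0.5 rad
- ball_bin: red open-fronted storage bin full of steel balls 16 across; 100 long (x), 60 wide (y, straight sides), 48 high. Rims 48 high from back to 22 ahead of centre, then sloping to the front lip, 30 high, at -x. A bin or lid just rests on the rims, 48 above this origin (no interlock). Origin: centre of underside; z up. 0.45 kg, upright, yaw within 0.5 rad. Not for the kit: leave it
- empty_tray: fixed shallow blue tray, 150 x 150, walls 4 thick and 20 high, floor 4 thick, empty; the kit goes here. Origin: centre of its underside, so the floor is 4 above it; x and y along its sides. Yaw within 0.2 rad. A tray of the same kind beside it holds cartons up to 40 high, a bearing and a brass bush
Mind the look-alikes: they are no part of the job. What is shaped like the bolt_bin but turquoise or yellow is not meant.

How it is judged:
On the way, in this order (a step that is already met when the one before it is completed fails the run):
1. the bolt bin stands in the middle of the empty tray, square with it (horizontal distance between bolt_bin and empty_tray below 0.015 m and z of bolt_bin in the frame of empty_tray between -0.002 and 0.01 m and angle between bolt_bin's own z axis and vertical below 0.08 rad and angle between the x axis of bolt_bin and the x axis of empty_tray, either way round below 0.2 rad), for 0.2 s.
2. the nut bin stands on the bolt bin (horizontal distance between nut_bin and bolt_bin below 0.01 m and z of nut_bin in the frame of bolt_bin between 0.042 and 0.054 m and angle between nut_bin's own z axis and vertical below 0.08 rad and angle between the x axis of nut_bin and the x axis of empty_tray, either way round below 0.2 rad), for 0.2 s.
3. the washer bin stands on the nut bin (horizontal distance between washer_bin and nut_bin below 0.01 m and z of washer_bin in the frame of nut_bin between 0.042 and 0.054 m and angle between washer_bin's own z axis and vertical below 0.08 rad and angle between the x axis of washer_bin and the x axis of empty_tray, either way round below 0.2 rad), for 0.2 s.
4. the lid lies on the washer bin (horizontal distance between lid and washer_bin below 0.01 m and z of lid in the frame of washer_bin between 0.042 and 0.054 m and angle between lid's own z axis and vertical below 0.08 rad and angle between the x axis of lid and the x axis of empty_tray, either way round below 0.2 rad), for 0.2 s.
At the end, for the whole second after the job is handed in: Bolt bin flat on the empty tray's floor within 15 mm of its centre; on it the nut bin, the washer bin, then the lid, each within 10 mm sideways of the one below and seated (height within 6 mm); all level (0.08 rad), lined up with the tray (0.2 rad), released, at rest (all of step 1 and all of step 2 and all of step 3 and all of step 4 and linear speed of each of bolt_bin, nut_bin, washer_bin, lid below 0.02 m/s and angular speed of each of bolt_bin, nut_bin, washer_bin, lid below 0.2 rad/s); the robot touches nothing.
It fails at once if the bin of balls was moved more than 30 mm or tipped (distance of ball_bin from where it was at the start of the episode above 0.03 m or angle between ball_bin's own z axis and vertical above 0.3 rad).
It also fails if it takes over 112 s, if anything falls off the work surface, if the arm or the gripper's body presses on something with over 40 N, if the wrist force passes 120 N, or if a joint passes its speed limit or range.

## Robot

A 7-joint arm with a two-finger parallel gripper is mounted at the origin on the work surface. World frame = base frame: x ahead of the robot, y to its left, z up, the work surface at z = 0. Lengths are in m, angles in rad, forces in N, time in s.
With the tool pointing down it reaches from about 0.425 to 0.925 m from the base axis. Payload 6.8 kg.
Tool frame: the origin (TCP) lies at the very end of the fingers, on their centre line; the grasp point (between the pads) lies 19 mm behind it; y points along the fingers, x is the direction in which the jaws open and shut, and the axes are right-handed (so a half turn about y gives the same grasp; the last joint's range is limited). The gripper opens to 85 mm and grips with 20 to 120 N. Pads are 22 mm wide; open, the fingers measure 114 mm over their backs; the gripper's body (76 mm by 85 mm) begins 54 mm behind the grasp point. The pads swing forward as they close: fully open they stand 13 mm farther back than shut.
Start: joints at [-1.355, 0.477, 0.022, 1.555, -0.011, 1.109, -0.083], TCP at [0.215, 0.64, 0.231] pointing down, gripper open.
Joint ranges: [-2.96, 2.96], [-0.34, 2.1], [-1.41, 1.46], [0.24, 2.44], [-1.37, 4.51], [0.17, 1.92], [-2.96, 2.96]. Speed limits (rad/s): [2.39, 2.39, 3.14, 3.14, 3.14, 3.14, 3.14].

## Interface

Orientations are given as a rotation vector (axis times angle).
In Python, from bench import r, imaging gives the robot as it stands.
- The arm moves only by the shell command python3 -m jog 'ROWS' [FORCE]. ROWS is text: rows parted by semicolons, each of 7 numbers parted by spaces: the turn, a rotation vector about the tool's x, y, z in degrees, then the shift along the tool's x, y, z in mm, then the opening, from 0 (shut) to 1 (fully open). A call has exactly 5 rows; each row shifts and turns the commanded pose from where the row before left it, along the tool's axes as they then stand; what a row does not reach is not made up. A row lasts 1/12 s, in which the tool goes at most 41.7 mm and 7.16 degrees, less where a joint would pass 70% of its speed; a pose out of reach is approached as far as the arm can. A call with a gripper value outside its range is refused whole. The fingers move at their own pace and stop on an object; FORCE is the grip in N (left out, the last holds). Time passes only in rows, so rows that do not move let the fingers close, or fill a call up. It gives the time, the measured TCP pose, the force and the opening at its end, in the units of the state.
- r.get_obs(): the state, without advancing time (a new reading comes with each control period).
- imaging.grab_frame(name): name is "scene" or "top" or "wrist"; returns a dict with "color" (384x512x3 uint8, red, green, blue), "z_map" (384x512 float32, m along the optical axis (not along the pixel's ray), 0 where there is no reading), "fx", "fy", "cx", "cy" (pixels), "world_to_cam" (4x4, takes a point from world to camera coordinates); the wrist camera has in their place "hand_eye" (4x4, takes a point from camera to tool coordinates, whose origin is the TCP and whose axes are the tool frame's). Camera axes: x right, y up, looking along -z (the intrinsics and any distortion apply to the point x, -y, -z); pixel columns grow to the right and rows downward; lengths in m; the calibration is good to about 2 mm. A picture is of the moment at which its call begins: read the wrist's pose just before it.
- r.hand_in(): hands the job in, once; it reports no verdict.
The state is a dict: "clock": time; "joints": joint angles; "qvel": joint speeds; "tau": joint torques, N m; "tcp_pos": TCP position; "orientation": TCP orientation; "contact_force": force on the tool from outside, world axes, zero at the start; "moment": the same for the moment, N m; "grip_width": finger opening in m.
Only numpy, scipy, OpenCV 4.12 (cv2) and the standard library are available. Lean on these libraries where they do the work, as an engineer would, in place of code of your own. Each camera call takes 0.05 s, during which the arm holds its last target.

## Working session

There is one attempt and no reset: what is moved stays moved. The work goes in short steps, Python scripts to look and compute and a shell command to move; the robot and the scene stay as the last step left them, time stands still between calls to the robot, and variables do not carry over. Pictures are saved under pics/ and viewed, and the job is handed in when it is done.

```bash
ls; mkdir -p pics
python3 - <<'E'
from bench import r, imaging
import cv2,numpy as np
o=r.get_obs()
print({k:np.round(v,3) for k,v in o.items()})
for n in ["scene","top","wrist"]:
    f=imaging.grab_frame(n)
    cv2.imwrite(f"pics/{n}0.png",f["color"][:,:,::-1])
    print(n,[k for k in f],f["fx"],f["fy"],f["cx"],f["cy"])
    print(np.round(f.get("world_to_cam",f.get("hand_eye")),4), (f["z_map"]==0).mean())
    np.savez(f"pics/{n}0.npz",**f)
E
```

```text
pics
{'clock': np.float64(0.0), 'joints': array([-1.355,  0.478,  0.022,  1.556, -0.011,  1.109, -0.083]), 'qvel': array([ 0.   ,  0.002, -0.   , -0.001,  0.001,  0.   , -0.001]), 'tau': array([ 0.0000e+00, -5.9645e+01,  1.6080e+00, -2.8120e+01,  1.2000e-02,
        9.0000e-03, -0.0000e+00]), 'tcp_pos': array([0.215, 0.639, 0.23 ]), 'orientation': array([-1.346, -0.966,  0.969]), 'contact_force': array([ 0.331,  0.539, -0.153]), 'moment': array([-0.042, -0.019, -0.004]), 'grip_width': np.float64(0.086)}
scene ['color', 'z_map', 'fx', 'fy', 'cx', 'cy', 'world_to_cam'] 370.7259830648301 370.7259830648301 256.0940045297684 192.25705359367586
[[-5.8160e-01  8.1350e-01  1.3000e-03  3.2440e-01]
 [-6.1810e-01 -4.4290e-01  6.4940e-01  2.5010e-01]
 [ 5.2890e-01  3.7690e-01  7.6040e-01 -1.4488e+00]
 [ 0.0000e+00  0.0000e+00  0.0000e+00  1.0000e+00]] 0.003941853841145833
top ['color', 'z_map', 'fx', 'fy', 'cx', 'cy', 'world_to_cam'] 361.5549056313218 361.5549056313218 258.22328523685155 189.35636417631002
[[ 0.0086 -0.9997 -0.0213 -0.0277]
 [ 0.99    0.0055  0.1411 -0.4737]
 [-0.1409 -0.0223  0.9898 -1.0668]
 [ 0.      0.      0.      1.    ]] 0.0038197835286458335
wrist ['color', 'z_map', 'fx', 'fy', 'cx', 'cy', 'hand_eye'] 323.0567929270307 323.0567929270307 257.10492721215036 197.0678745616435
[[ 1.000e+00  7.000e-04  5.000e-04 -2.000e-04]
 [ 3.000e-04  2.594e-01 -9.658e-01 -1.430e-01]
 [-8.000e-04  9.658e-01  2.594e-01  6.570e-02]
 [ 0.000e+00  0.000e+00  0.000e+00  1.000e+00]] 0.0038096110026041665
```

View pics/scene0.png

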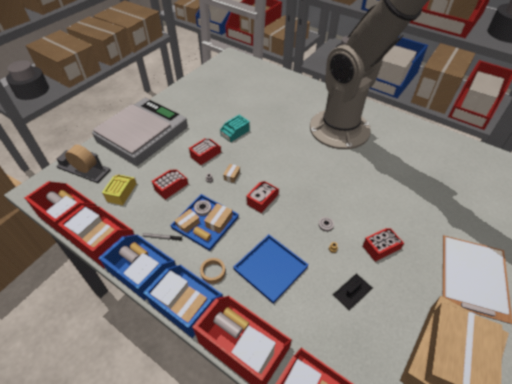

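View pics/top0.png

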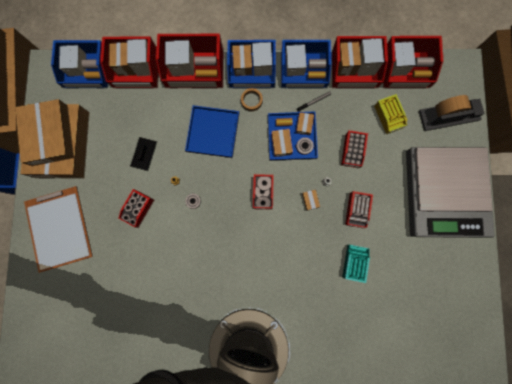

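View pics/wrist0.png

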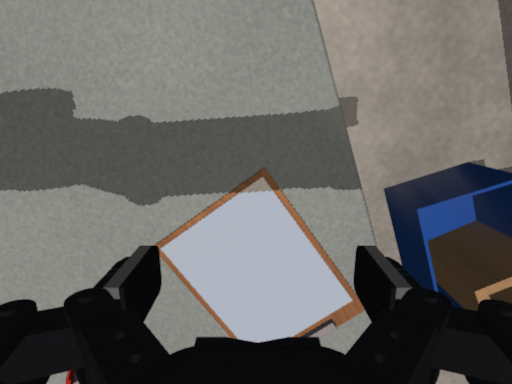

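Run:
```python
import cv2,numpy as np
im=cv2.imread("pics/top0.png"); 
t=[cv2.resize(im[v-26:v+26,u-26:u+26],(260,260),interpolation=cv2.INTER_CUBIC) for u,v in [(355,148),(360,209),(263,191),(136,208),(144,153),(212,132)]]
cv2.imwrite("pics/crops.png",np.vstack([np.hstack(t[:3]),np.hstack(t[3:])]))
```

```text
(no output)
```

View pics/crops.png

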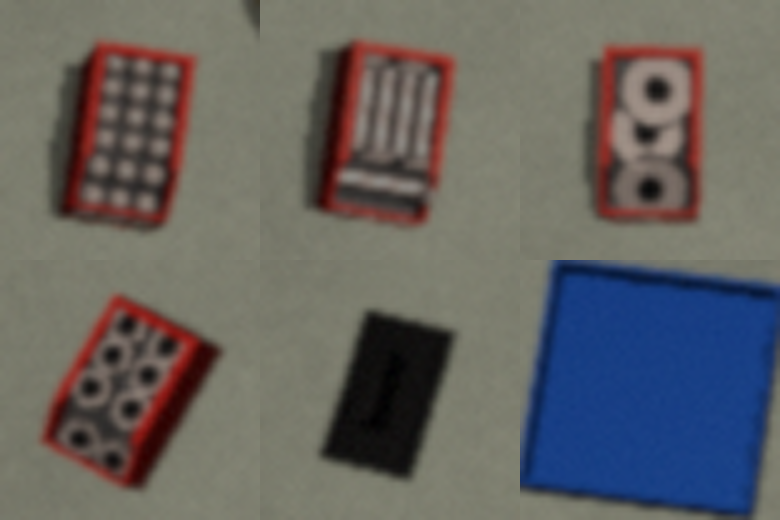

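```bash
cat > h.py <<'E'
import cv2,numpy as np
from scipy.spatial.transform import Rotation as R
from bench import r, imaging
def cloud(f,T=None):
    z=f["z_map"].astype(float); v,u=np.mgrid[:384,:512]
    P=np.stack([(u-f["cx"])/f["fx"]*z,-(v-f["cy"])/f["fy"]*z,-z],-1)
    W=np.linalg.inv(f["world_to_cam"]) if T is None else T
    P=P@W[:3,:3].T+W[:3,3]; P[z==0]=np.nan
    return P
def tcpT(o):
    T=np.eye(4);T[:3,:3]=R.from_rotvec(o["orientation"]).as_matrix();T[:3,3]=o["tcp_pos"];return T
def grab(n):
    o=r.get_obs(); f=imaging.grab_frame(n)
    return f,cloud(f,tcpT(o)@f["hand_eye"] if n=="wrist" else None)
def red(c):
    h=cv2.cvtColor(c,cv2.COLOR_RGB2HSV); return ((h[...,0]<8)|(h[...,0]>172))&(h[...,1]>120)&(h[...,2]>40)
def rect(xy):
    (c,s,a)=cv2.minAreaRect(xy.astype(np.float32)); 
    b=cv2.boxPoints((c,s,a)); e1=b[1]-b[0];e2=b[2]-b[1]
    e=e1 if np.hypot(*e1)>np.hypot(*e2) else e2
    y=np.arctan2(e[1],e[0]); y=(y+np.pi/2)%np.pi-np.pi/2
    return np.round(c,4),np.round(sorted(s),4),round(float(y),3)
def go(x,y,z,yaw):
    """needed tool motion so tool points down with jaws (tool x) perpendicular to object x axis at yaw"""
    o=r.get_obs();T=tcpT(o);Rm=T[:3,:3]
    best=None
    for s in (1,-1):
        X=s*np.array([-np.sin(yaw),np.cos(yaw),0]);Y=np.array([0,0,-1.]);G=np.stack([X,Y,np.cross(X,Y)],1)
        rv=R.from_matrix(Rm.T@G).as_rotvec(degrees=True)
        if best is None or np.linalg.norm(rv)<np.linalg.norm(best[0]): best=(rv,G)
    d=np.array([x,y,z])-T[:3,3]
    print("t",round(float(o["clock"]),2),"tcp",np.round(T[:3,3],4),"turn",np.round(best[0],2),"shift_before_turn",np.round(Rm.T@d*1e3,1),"shift_after_turn",np.round(best[1].T@d*1e3,1),"F",np.round(o["contact_force"],1),"w",round(float(o["grip_width"]),4),"j7",np.round(o["joints"],2))
E
python3 - <<'E'
from h import *
fs={n:dict(np.load(f"pics/{n}0.npz")) for n in ("top","scene")}
cl={n:cloud(fs[n]) for n in fs}
C=cl["top"]; print("table z",[np.round(C[v,u],3) for u,v in [(250,260),(200,170),(330,200),(100,170)]])
objs={"ball":(355,148),"bolt":(360,209),"washer":(263,191),"nut":(136,208),"lid":(144,153),"tray":(212,132)}
for k,(u,v) in objs.items():
    c=C[v,u]; print(k,np.round(c,3))
    for n in cl:
        P=cl[n].reshape(-1,3); 
        rad=.115 if k=="tray" else .068
        zz=.002 if k=="lid" else (.003 if k=="tray" else .012)
        m=(np.hypot(P[:,0]-c[0],P[:,1]-c[1])<rad)&(P[:,2]>zz)&(P[:,2]<.08)
        if k=="tray":
            h=cv2.cvtColor(fs[n]["color"],cv2.COLOR_RGB2HSV).reshape(-1,3); m=(np.hypot(P[:,0]-c[0],P[:,1]-c[1])<rad)&(h[:,0]>100)&(h[:,0]<130)&(h[:,1]>120)
        Q=P[m]; print("  ",n,m.sum(),rect(Q[:,:2]),"zmax",np.round(np.percentile(Q[:,2],[50,98]),4))
E
```

```text
table z [array([ 0.261, -0.   , -0.   ]), array([ 0.54 ,  0.162, -0.001]), array([ 0.446, -0.247,  0.002]), array([0.538, 0.481, 0.001])]
ball [ 0.601 -0.318  0.046]
   top 759 (array([ 0.6018, -0.3196]), array([0.0605, 0.1023]), -0.16) zmax [0.0395 0.0511]
   scene 614 (array([ 0.6041, -0.316 ]), array([0.0651, 0.1019]), -0.181) zmax [0.0373 0.0484]
bolt [ 0.415 -0.328  0.041]
   top 789 (array([ 0.4147, -0.3282]), array([0.062 , 0.1016]), -0.162) zmax [0.041  0.0505]
   scene 506 (array([ 0.416 , -0.3247]), array([0.0645, 0.1045]), -0.186) zmax [0.0384 0.0489]
washer [ 0.468 -0.039  0.041]
   top 682 (array([ 0.4684, -0.039 ]), array([0.06  , 0.1016]), -0.001) zmax [0.0411 0.0507]
   scene 603 (array([ 0.4696, -0.0358]), array([0.0624, 0.1032]), -0.021) zmax [0.0388 0.0487]
nut [0.414 0.344 0.042]
   top 774 (array([0.4139, 0.3516]), array([0.0625, 0.101 ]), -0.48) zmax [0.0422 0.0512]
   scene 804 (array([0.4154, 0.3537]), array([0.0621, 0.1039]), -0.483) zmax [0.0413 0.0493]
lid [0.591 0.339 0.013]
   top 787 (array([0.5889, 0.3388]), array([0.1287, 0.131 ]), -0.568) zmax [0.0055 0.0348]
   scene 807 (array([0.5946, 0.3385]), array([0.1268, 0.1279]), 1.381) zmax [0.0049 0.034 ]
tray [0.664 0.126 0.002]
   top 2155 (array([0.663 , 0.1246]), array([0.1507, 0.1511]), -0.127) zmax [0.0052 0.0224]
   scene 2580 (array([0.6649, 0.1271]), array([0.1496, 0.151 ]), 1.441) zmax [0.0039 0.0207]
```

```bash
python3 -c "
from h import *
go(.62,.30,.22,-.17)
print(np.round(tcpT(r.get_obs())[:3,:3],3))"
```

```text
t 0.15 tcp [0.2146 0.6395 0.2306] turn [-0.   -8.81 -0.08] shift_before_turn [-192.9   10.9 -492.3] shift_after_turn [-266.    10.6 -457. ] F [-0.4 -0.2  0.2] w 0.0855 j7 [-1.36  0.48  0.02  1.56 -0.01  1.11 -0.08]
[[ 0.318 -0.    -0.948]
 [ 0.948 -0.001  0.318]
 [-0.001 -1.    -0.   ]]
```

```bash
python3 -m jog '0 -7 0 0 0 0 1; 0 -1.8 0 0 0 -20 1; 0 0 0 -19 0 -34 1; 0 0 0 -20 0 -36 1; 0 0 0 -20 0 -36 1' 40; python3 -m jog '0 0 0 -20 0 -36 1; 0 0 0 -20 0 -36 1; 0 0 0 -20 0 -36 1; 0 0 0 -20 0 -36 1; 0 0 0 -20 0 -36 1'; python3 -c "
from h import *
go(.62,.30,.22,-.17);go(.415,-.3265,.15,-.17)"
```

```text
clock: 0.57
tcp_pos: [0.3294, 0.5588, 0.2308]
orientation: [-1.285, -1.084, 1.085]
contact_force: [0.6, 0.3, 0.3]
grip_width: 0.0853
clock: 0.98
tcp_pos: [0.4905, 0.4291, 0.2312]
orientation: [-1.285, -1.083, 1.083]
contact_force: [0.9, 0.3, -0.6]
grip_width: 0.085
t 0.98 tcp [0.4905 0.4291 0.2312] turn [-0.01 -0.01 -0.02] shift_before_turn [-105.3   11.2 -149.5] shift_after_turn [-105.4   11.2 -149.5] F [ 0.9  0.3 -0.6] w 0.085 j7 [-0.87  0.44  0.07  1.62 -0.04  1.09  0.62]
t 0.98 tcp [0.4905 0.4291 0.2312] turn [-0.01 -0.01 -0.02] shift_before_turn [-757.5   81.4  -53.6] shift_after_turn [-757.5   81.2  -53.5] F [ 0.9  0.3 -0.6] w 0.085 j7 [-0.87  0.44  0.07  1.62 -0.04  1.09  0.62]
```

```bash
python3 -m jog '0 0 0 -38 0 -12 1; 0 0 0 -38 0 -12 1; 0 0 0 -38 0 -12 1; 0 0 0 -38 0 -12 1; 0 0 0 -38 0 -12 1'; python3 -m jog '0 0 0 -38 0 -12 1; 0 0 0 -38 0 -12 1; 0 0 0 -38 0 -8 1; 0 0 0 -38 0 0 1; 0 0 0 -38 0 0 1'; python3 -m jog '0 0 0 -38 0 0 1; 0 0 0 -38 0 0 1; 0 0 0 -38 0 6 1; 0 0 0 -38 0 6 1; 0 0 0 -38 0 6 1';  python3 -c "
from h import *
go(.415,-.3265,.15,-.17)"
```

```text
clock: 1.4
tcp_pos: [0.516, 0.2313, 0.2311]
orientation: [-1.285, -1.083, 1.083]
contact_force: [1.0, -0.2, -0.1]
grip_width: 0.0854
clock: 1.82
tcp_pos: [0.5152, 0.0386, 0.2312]
orientation: [-1.285, -1.082, 1.083]
contact_force: [0.3, 0.1, 0.8]
grip_width: 0.0857
clock: 2.23
tcp_pos: [0.4646, -0.1451, 0.2312]
orientation: [-1.285, -1.083, 1.083]
contact_force: [0.7, 0.5, -0.5]
grip_width: 0.0856
t 2.23 tcp [ 0.4646 -0.1451  0.2312] turn [-0.   -0.01  0.01] shift_before_turn [-187.2   81.2   18.2] shift_after_turn [-187.1   81.2   18.2] F [ 0.7  0.5 -0.5] w 0.0856 j7 [-0.13  0.16  0.34  2.01 -0.07  0.98  1.65]
```

```bash
python3 -m jog '0 0 0 -38 0 4 1; 0 0 0 -38 0 4 1; 0 0 0 -38 0 4 1; 0 0 0 -36 10 3 1; 0 0 0 -30 10 2 1'; python3 -m jog '0 0 0 0 0 0 1; 0 0 0 0 0 0 1; 0 0 0 0 0 0 1; 0 0 0 0 0 0 1; 0 0 0 0 0 0 1';  python3 - <<'E'
from h import *
go(.415,-.3265,.15,-.17)
f,P=grab("wrist")
cv2.imwrite("pics/w1.png",f["color"][:,:,::-1])
m=(P[...,2]>.012)&(P[...,2]<.07)&(np.hypot(P[...,0]-.415,P[...,1]+.3265)<.07)
print(rect(P[m][:,:2]),np.percentile(P[m][:,2],[50,98]))
E
```

```text
clock: 2.65
tcp_pos: [0.4173, -0.3209, 0.2116]
orientation: [-1.287, -1.082, 1.082]
contact_force: [1.4, -0.4, -0.1]
grip_width: 0.0857
clock: 3.07
tcp_pos: [0.4193, -0.3166, 0.2115]
orientation: [-1.284, -1.085, 1.084]
contact_force: [0.1, -0.4, -0.1]
grip_width: 0.0855
t 3.07 tcp [ 0.4193 -0.3166  0.2115] turn [0.03 0.14 0.03] shift_before_turn [-10.5  61.5   2.6] shift_after_turn [-10.4  61.5   2.5] F [ 0.1 -0.4 -0.1] w 0.0855 j7 [ 0.15  0.27  0.45  1.96 -0.14  0.95  2.08]
(array([ 0.4138, -0.3296]), array([0.0619, 0.1006]), -0.168) [0.04225402 0.04944811]
```

View pics/w1.png

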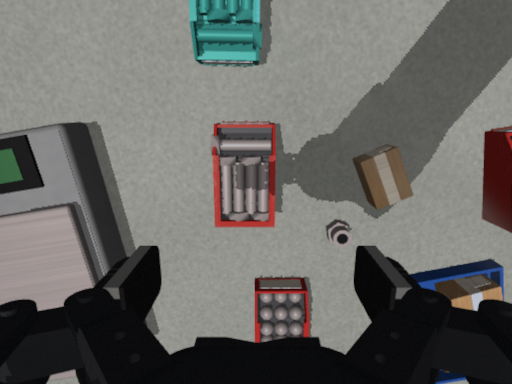

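```bash
python3 -m jog '0 0 0 -12.5 20 2.7 1; 0 0 0 0 35 0 1; 0 0 0 0 35 0 1; 0 0 0 0 35 0 1; 0 0 0 0 25 0 1'; python3 -c "
from h import *
go(.4145,-.3285,.011,-.168)"
```

```text
clock: 3.53
tcp_pos: [0.4134, -0.3283, 0.059]
orientation: [-1.282, -1.084, 1.084]
contact_force: [-0.3, -0.7, 0.9]
grip_width: 0.0853
t 3.53 tcp [ 0.4134 -0.3283  0.059 ] turn [-0.08 -0.02  0.05] shift_before_turn [-0.  48.  -1.2] shift_after_turn [ 0.  48.  -1.1] F [-0.3 -0.7  0.9] w 0.0853 j7 [ 0.26  0.5   0.37  2.06 -0.3   0.63  2.23]
```

```bash
python3 -m jog '0 0 0 0 20 -1 1; 0 0 0 0 18 0 1; 0 0 0 0 10 0 1; 0 0 0 0 0 0 1; 0 0 0 0 0 0 0.5' 50; python3 -m jog '0 0 0 0 0 0 0.3; 0 0 0 0 0 0 0.3; 0 0 0 0 0 0 0.3; 0 0 0 0 0 0 0.3; 0 0 0 0 0 0 0.3' 50;python3 -c "
from h import *
go(.4145,-.3285,.011,-.168)"
```

```text
clock: 3.95
tcp_pos: [0.4149, -0.3298, 0.0135]
orientation: [-1.284, -1.083, 1.083]
contact_force: [0.2, 0.3, 0.5]
grip_width: 0.0755
clock: 4.37
tcp_pos: [0.4156, -0.3302, 0.0147]
orientation: [-1.286, -1.085, 1.082]
contact_force: [-0.9, 2.3, 7.3]
grip_width: 0.0592
t 4.37 tcp [ 0.4156 -0.3302  0.0147] turn [ 0.12 -0.11 -0.  ] shift_before_turn [1.5 3.7 1.3] shift_after_turn [1.5 3.7 1.3] F [-0.9  2.3  7.3] w 0.0592 j7 [ 0.3   0.58  0.32  2.07 -0.34  0.54  2.27]
```

```bash
python3 -m jog '0 0 0 0 0 0 0.2; 0 0 0 0 -10 0 0.2; 0 0 0 0 -25 0 0.2; 0 0 0 0 -35 0 0.2; 0 0 0 0 -35 0 0.2' 60; python3 -m jog '0 0 0 0 -35 0 0.2; 0 0 0 0 -20 0 0.2; 0 0 0 0 0 0 0.2; 0 0 0 0 0 0 0.2; 0 0 0 0 0 0 0.2'
python3 - <<'E'
from h import *
go(.664,.126,.17,-.128)
f,P=grab("wrist")
cv2.imwrite("pics/w2.png",f["color"][:,:,::-1])
f,P=grab("scene")
cv2.imwrite("pics/s2.png",f["color"][:,:,::-1])
E
```

```text
clock: 4.78
tcp_pos: [0.4132, -0.3295, 0.1192]
orientation: [-1.283, -1.081, 1.083]
contact_force: [0.7, -0.3, -4.6]
grip_width: 0.0593
clock: 5.2
tcp_pos: [0.4135, -0.3291, 0.1721]
orientation: [-1.282, -1.082, 1.083]
contact_force: [-0.4, -0.7, -4.9]
grip_width: 0.0592
t 5.2 tcp [ 0.4135 -0.3291  0.1721] turn [-0.13 -2.4   0.07] shift_before_turn [ 490.9    2.2 -169.9] shift_after_turn [ 483.3    2.1 -190.3] F [-0.4 -0.7 -4.9] w 0.0592 j7 [ 0.18  0.33  0.46  1.99 -0.19  0.87  2.14]
```

View pics/w2.png

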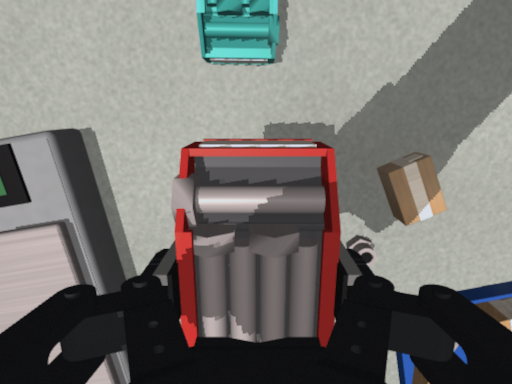

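```bash
python3 -m jog '0 -2.4 0 10 0 -4 0.2; 0 0 0 24 0 -10 0.2; 0 0 0 36 0 -14 0.2; 0 0 0 36 0 -14 0.2; 0 0 0 36 0 -14 0.2'; python3 -m jog '0 0 0 36 0 -14 0.2; 0 0 0 36 0 -14 0.2; 0 0 0 36 0 -14 0.2; 0 0 0 36 0 -14 0.2; 0 0 0 36 0 -14 0.2';python3 -m jog '0 0 0 36 0 -14 0.2; 0 0 0 36 0 -14 0.2; 0 0 0 36 0 -14 0.2; 0 0 0 36 0 -14 0.2; 0 0 0 20 0 -9 0.2';python3 -c "
from h import *
go(.664,.126,.0187,-.128)"
```

```text
clock: 5.72
tcp_pos: [0.4889, -0.1944, 0.1723]
orientation: [-1.265, -1.114, 1.116]
contact_force: [1.0, -0.1, -4.2]
grip_width: 0.0594
clock: 6.13
tcp_pos: [0.5811, -0.0242, 0.172]
orientation: [-1.264, -1.115, 1.117]
contact_force: [1.2, -0.0, -5.0]
grip_width: 0.0591
clock: 6.55
tcp_pos: [0.6668, 0.1348, 0.1713]
orientation: [-1.26, -1.12, 1.119]
contact_force: [1.5, 1.0, -3.5]
grip_width: 0.0592
t 6.55 tcp [0.6668 0.1348 0.1713] turn [-0.13  0.43  0.14] shift_before_turn [ -9.5 152.6   1.4] shift_after_turn [ -9.1 152.6   1.6] F [ 1.5  1.  -3.5] w 0.0592 j7 [-0.49  0.55  0.29  1.61 -0.19  1.    1.31]
```

```bash
python3 -m jog '0 0.4 0 -9.5 10 1 0.2; 0 0 0 0 30 0 0.2; 0 0 0 0 35 0 0.2; 0 0 0 0 25 0 0.2; 0 0 0 0 10 0 0.2'; python3 -m jog '0 0 0 0 0 0 0.2; 0 0 0 0 0 0 0.2; 0 0 0 0 0 0 0.2; 0 0 0 0 0 0 0.2; 0 0 0 0 0 0 0.2';python3 - <<'E'
from h import *
go(.664,.126,.0187,-.128)
f,P=grab("wrist")
cv2.imwrite("pics/w3.png",f["color"][:,:,::-1])
for n in ("scene","top"):
    f,P=grab(n)
    cv2.imwrite(f"pics/{n}3.png",f["color"][:,:,::-1])
E
```

```text
clock: 6.97
tcp_pos: [0.6602, 0.1179, 0.0573]
orientation: [-1.265, -1.103, 1.116]
contact_force: [-1.9, 0.8, -5.3]
grip_width: 0.0593
clock: 7.38
tcp_pos: [0.6657, 0.1182, 0.0652]
orientation: [-1.271, -1.112, 1.107]
contact_force: [0.6, -0.1, -4.5]
grip_width: 0.059
t 7.38 tcp [0.6657 0.1182 0.0652] turn [ 0.16 -0.42  0.07] shift_before_turn [ 7.4 46.5  2.8] shift_after_turn [ 7.5 46.5  2.6] F [ 0.6 -0.1 -4.5] w 0.059 j7 [-0.45  0.67  0.26  1.69 -0.23  0.81  1.35]
```

View pics/scene3.png

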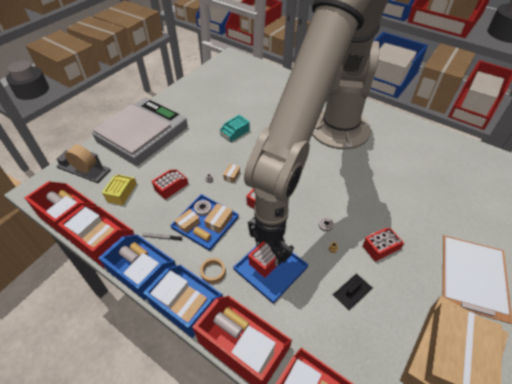

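View pics/w3.png

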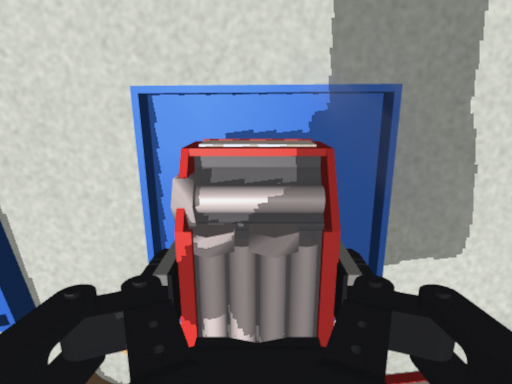

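```bash
cat >> h.py <<'E'
def held():
    f,P=grab("wrist"); T=tcpT(r.get_obs()); Q=(P-T[:3,3])@T[:3,:3]
    m=red(f["color"])&(np.abs(Q[...,0])<.05)&(np.abs(Q[...,2])<.075)&(Q[...,1]<.03)&(Q[...,1]>-.06)
    q=Q[m]*1e3; print("held tool-frame x",np.round(np.percentile(q[:,0],[1,50,99]),1),"y",np.round(np.percentile(q[:,1],[1,50,99]),1),"z",np.round(np.percentile(q[:,2],[1,50,99]),1),len(q)); return f,Q,m
E
python3 -c "
from h import *
f,Q,m=held()
v,u=np.where(m)
for row in (150,180,205,240,300):
  s=v==row
  print(row, [(uu,np.round(Q[row,uu]*1e3,1)) for uu in (u[s].min()+1,u[s].max()-1)])
"
```

```text
held tool-frame x [-29.9  10.3  29.5] y [-35.1 -33.    8.1] z [-23.5  20.1  52.7] 6824
150 [(np.int64(182), array([-29.9, -15.3,  50.5])), (np.int64(332), array([ 29.2, -16. ,  50.5]))]
180 [(np.int64(323), array([ 26.8, -13.8,  38. ])), (np.int64(334), array([ 29.1, -22.7,  39.9]))]
205 [(np.int64(327), array([ 26.9, -22.8,  30. ])), (np.int64(336), array([ 28.9, -29.1,  31.9]))]
240 [(np.int64(176), array([-29.7, -34. ,  20.1])), (np.int64(338), array([ 29.2, -34. ,  20.1]))]
300 [(np.int64(181), array([-29.6, -33.2,  -5.1])), (np.int64(333), array([ 28.8, -34.1,  -4.6]))]
```

```bash
python3 -m jog '0 -0.4 0 4 5 1 0.2; 0 0 0 3.5 15 0.6 0.2; 0 0 0 0 15 0 0.2; 0 0 0 0 5 0 0.2; 0 0 0 0 0 0 0.2'; python3 -m jog '0 0 0 0 0 0 0.2; 0 0 0 0 0 0 0.2; 0 0 0 0 0 0 0.2; 0 0 0 0 0 0 0.2; 0 0 0 0 0 0 0.2';python3 - <<'E'
from h import *
go(.665,.126,.0187,-.128)
E
```

```text
clock: 8.0
tcp_pos: [0.662, 0.1259, 0.0204]
orientation: [-1.265, -1.111, 1.117]
contact_force: [0.2, 0.9, -4.3]
grip_width: 0.0593
clock: 8.42
tcp_pos: [0.6641, 0.1255, 0.0237]
orientation: [-1.268, -1.115, 1.114]
contact_force: [0.9, 0.7, -4.1]
grip_width: 0.0592
t 8.42 tcp [0.6641 0.1255 0.0237] turn [ 0.04 -0.03  0.01] shift_before_turn [ 0.6  5.  -0.8] shift_after_turn [ 0.6  5.  -0.8] F [ 0.9  0.7 -4.1] w 0.0592 j7 [-0.45  0.72  0.25  1.7  -0.24  0.74  1.36]
```

```bash
python3 -m jog '0 0 0 0.5 2 -0.5 0.2; 0 0 0 0 2 0 0.2; 0 0 0 0 0 0 0.2; 0 0 0 0 0 0 0.2; 0 0 0 0 0 0 0.2'
python3 - <<'E'
from h import *
go(.665,.126,.0187,-.128)
E
```

```text
clock: 8.83
tcp_pos: [0.6643, 0.126, 0.0192]
orientation: [-1.267, -1.114, 1.114]
contact_force: [-0.6, -0.3, -4.8]
grip_width: 0.0591
t 8.83 tcp [0.6643 0.126  0.0192] turn [-0.02 -0.02 -0.01] shift_before_turn [ 0.1  0.5 -0.7] shift_after_turn [ 0.1  0.5 -0.7] F [-0.6 -0.3 -4.8] w 0.0591 j7 [-0.45  0.73  0.24  1.7  -0.24  0.74  1.36]
```

```bash
python3 -m jog '0 0 0 0 0.5 0 0.2; 0 0 0 0 0.5 0 0.2; 0 0 0 0 0.5 0 0.2; 0 0 0 0 0 0 0.2; 0 0 0 0 0 0 0.2'
python3 - <<'E'
from h import *
go(.665,.126,.0187,-.128)
E
```

```text
clock: 9.25
tcp_pos: [0.6643, 0.126, 0.0188]
orientation: [-1.267, -1.114, 1.114]
contact_force: [-4.7, -1.0, 5.5]
grip_width: 0.0589
t 9.25 tcp [0.6643 0.126  0.0188] turn [-0.01 -0.02  0.02] shift_before_turn [ 0.1  0.1 -0.7] shift_after_turn [ 0.1  0.1 -0.7] F [-4.7 -1.   5.5] w 0.0589 j7 [-0.45  0.73  0.24  1.7  -0.24  0.74  1.36]
```

Seated; release and retract.

```bash
python3 -m jog '0 0 0 0 0 0 0.75; 0 0 0 0 0 0 1; 0 0 0 0 0 0 1; 0 0 0 0 -5 0 1; 0 0 0 0 -20 0 1'; python3 -m jog '0 0 0 0 -38 0 1; 0 0 0 0 -38 0 1; 0 0 0 0 -38 0 1; 0 0 0 0 -30 0 1; 0 0 0 0 0 0 1'
python3 - <<'E'
from h import *
go(.665,.126,.0187,-.128); go(.4147,.3527,.21,-.48)
f,P=grab("wrist")
cv2.imwrite("pics/w4.png",f["color"][:,:,::-1])
m=(P[...,2]>.03)&(P[...,2]<.07)&(np.hypot(P[...,0]-.664,P[...,1]-.126)<.07)
print("bolt",rect(P[m][:,:2]),np.percentile(P[m][:,2],[50,98]))
h=cv2.cvtColor(f["color"],cv2.COLOR_RGB2HSV); m=(h[...,0]>100)&(h[...,0]<130)&(h[...,1]>120)&(np.hypot(P[...,0]-.664,P[...,1]-.126)<.12)
print("tray",rect(P[m][:,:2]))
E
```

```text
clock: 9.67
tcp_pos: [0.6622, 0.1258, 0.0403]
orientation: [-1.265, -1.11, 1.118]
contact_force: [-0.8, 1.3, -0.1]
grip_width: 0.0855
clock: 10.08
tcp_pos: [0.6687, 0.1263, 0.1951]
orientation: [-1.273, -1.124, 1.105]
contact_force: [2.4, -0.6, 0.6]
grip_width: 0.0851
t 10.08 tcp [0.6687 0.1263 0.1951] turn [ 0.68 -0.06  0.28] shift_before_turn [ -1.7 176.4   5.7] shift_after_turn [ -0.8 176.4   3.7] F [ 2.4 -0.6  0.6] w 0.0851 j7 [-0.49  0.52  0.31  1.6  -0.18  1.03  1.31]
t 10.08 tcp [0.6687 0.1263 0.1951] turn [ 0.62 20.11  0.4 ] shift_before_turn [191.9 -17.2 280.9] shift_after_turn [ 83.5 -14.9 329.9] F [ 2.4 -0.6  0.6] w 0.0851 j7 [-0.49  0.52  0.31  1.6  -0.18  1.03  1.31]
bolt (array([0.6628, 0.1253]), array([0.0621, 0.1007]), -0.128) [0.04680389 0.05344309]
tray (array([0.6613, 0.1237]), array([0.1493, 0.1501]), -0.129)
```

View pics/w4.png

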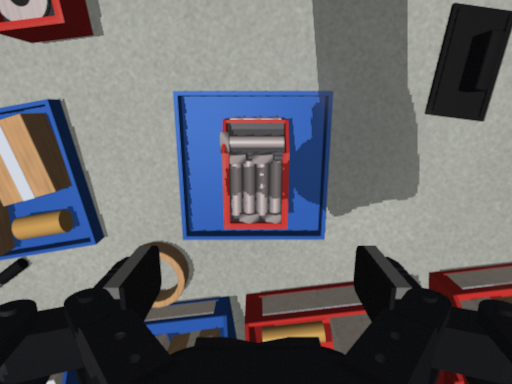

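```bash
python3 -m jog '0.6 7 0.3 0 0 20 1; 0 7 0 0 0 38 1; 0 6.1 0 10 0 38 1; 0 0 0 10 0 40 1; 0 0 0 10 0 40 1'; python3 -m jog '0 0 0 10 0 40 1; 0 0 0 10 0 40 1; 0 0 0 10 0 30 1; 0 0 0 0 0 10 1; 0 0 0 0 0 0 1'
python3 - <<'E'
from h import *
go(.4147,.3527,.21,-.48)
E
```

```text
clock: 10.55
tcp_pos: [0.5122, 0.2158, 0.187]
orientation: [-1.396, -0.837, 0.858]
contact_force: [0.3, 0.6, 0.1]
grip_width: 0.0853
clock: 10.97
tcp_pos: [0.4185, 0.2998, 0.188]
orientation: [-1.393, -0.843, 0.864]
contact_force: [-0.6, 0.3, -0.1]
grip_width: 0.0856
t 10.97 tcp [0.4185 0.2998 0.188 ] turn [-0.59  0.39 -0.53] shift_before_turn [ 45.1 -22.2  27.7] shift_after_turn [ 45.2 -22.   27.8] F [-0.6  0.3 -0.1] w 0.0856 j7 [-1.02  0.28  0.33  1.99 -0.12  0.91  0.48]
```

```bash
python3 -m jog '-0.6 0.4 -0.5 20 -10 14 1; 0 0 0 20 -10 14 1; 0 0 0 5 0 0 1; 0 0 0 0 0 0 1; 0 0 0 0 0 0 1'
python3 - <<'E'
from h import *
f,P=grab("wrist")
cv2.imwrite("pics/w5.png",f["color"][:,:,::-1])
m=(P[...,2]>.012)&(P[...,2]<.07)&(np.hypot(P[...,0]-.4147,P[...,1]-.3527)<.07)
print("nut",rect(P[m][:,:2]),np.percentile(P[m][:,2],[50,98]))
go(.4147,.3527,.0125,-.48)
E
```

```text
clock: 11.38
tcp_pos: [0.4187, 0.3489, 0.208]
orientation: [-1.404, -0.843, 0.843]
contact_force: [-0.0, 0.4, 0.0]
grip_width: 0.0853
nut (array([0.4128, 0.3515]), array([0.0601, 0.1014]), -0.485) [0.04399246 0.04947122]
t 11.43 tcp [0.4186 0.3484 0.2079] turn [ 0.14 -0.5  -0.08] shift_before_turn [  2.2 195.4   5.9] shift_after_turn [  2.  195.4   5.4] F [ 0.3 -1.1 -0.1] w 0.0857 j7 [-1.08  0.29  0.32  1.91 -0.11  0.95  0.38]
```

View pics/w5.png

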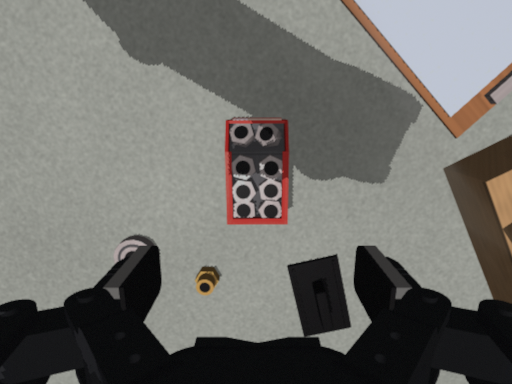

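```bash
python3 -m jog '0 -0.5 0 1.5 20 6 1; 0 0 0 0 35 0 1; 0 0 0 0 35 0 1; 0 0 0 0 35 0 1; 0 0 0 0 25 0 1'; python3 -c "
from h import *
go(.4137,.352,.0125,-.483)"
```

```text
clock: 11.85
tcp_pos: [0.413, 0.3516, 0.0558]
orientation: [-1.402, -0.848, 0.851]
contact_force: [1.3, -0.2, -1.2]
grip_width: 0.0856
t 11.85 tcp [0.413  0.3516 0.0558] turn [ 0.1   0.19 -0.18] shift_before_turn [ 0.8 43.3 -0.3] shift_after_turn [ 0.7 43.3 -0.4] F [ 1.3 -0.2 -1.2] w 0.0856 j7 [-1.02  0.51  0.26  2.02 -0.21  0.64  0.46]
```

```bash
python3 -m jog '0 0 0 0.5 20 0 1; 0 0 0 0 16 0 1; 0 0 0 0 6 0 1; 0 0 0 0 0 0 1; 0 0 0 0 0 0 0.6' 50; python3 -m jog '0 0 0 0 0 0 0.4; 0 0 0 0 0 0 0.3; 0 0 0 0 0 0 0.2; 0 0 0 0 0 0 0.2; 0 0 0 0 0 0 0.2' 60;python3 -c "
from h import *
go(.4137,.352,.0125,-.483)"
```

```text
clock: 12.27
tcp_pos: [0.4144, 0.3542, 0.017]
orientation: [-1.4, -0.851, 0.849]
contact_force: [-0.2, 0.4, 0.0]
grip_width: 0.0753
clock: 12.68
tcp_pos: [0.4144, 0.355, 0.018]
orientation: [-1.399, -0.853, 0.848]
contact_force: [-0.2, -2.6, 7.0]
grip_width: 0.0588
t 12.68 tcp [0.4144 0.355  0.018 ] turn [0.14 0.29 0.1 ] shift_before_turn [-3.   5.5 -0.7] shift_after_turn [-3.   5.5 -0.7] F [-0.2 -2.6  7. ] w 0.0588 j7 [-1.    0.58  0.23  2.03 -0.23  0.56  0.48]
```

```bash
python3 -m jog '0 0 0 0 -10 0 0.2; 0 0 0 0 -20 0 0.2; 0 0 0 0 -35 0 0.2; 0 0 0 0 -38 0 0.2; 0 0 0 0 -38 0 0.2' 60; python3 -m jog '0 0 0 0 -38 0 0.2; 0 0 0 0 -28 0 0.2; 0 0 0 0 0 0 0.2; 0 0 0 0 0 0 0.2; 0 0 0 0 0 0 0.2'
python3 - <<'E'
from h import *
f,Q,m=held()
cv2.imwrite("pics/w6.png",f["color"][:,:,::-1])
go(.664,.1255,.2,-.128)
v,u=np.where(m)
for row in (140,150,160,205,240,300):
  s=v==row
  if s.any(): print(row, [(uu,np.round(Q[row,uu]*1e3,1)) for uu in (u[s].min()+1,u[s].max()-1)])
E
```

```text
clock: 13.1
tcp_pos: [0.4128, 0.3547, 0.1596]
orientation: [-1.399, -0.852, 0.85]
contact_force: [0.0, 1.9, -3.4]
grip_width: 0.0585
clock: 13.52
tcp_pos: [0.4124, 0.3547, 0.223]
orientation: [-1.399, -0.851, 0.851]
contact_force: [-0.5, -0.7, -3.6]
grip_width: 0.0588
held tool-frame x [-29.8   1.2  29.7] y [-32.4 -29.8  10.5] z [-26.   21.3  51.1] 7072
t 13.57 tcp [0.4122 0.3544 0.2223] turn [  0.04 -20.    -0.13] shift_before_turn [ -87.7   22.8 -328.8] shift_after_turn [-194.9   22.3 -279. ] F [-0.3 -0.4 -3.7] w 0.0589 j7 [-1.1   0.28  0.33  1.9  -0.1   0.99  0.37]
150 [(np.int64(187), array([-28.9, -10.1,  49.8])), (np.int64(328), array([29.3, -9.9, 49.8]))]
160 [(np.int64(184), array([-29.2, -15. ,  46.4])), (np.int64(330), array([ 29.3, -14.9,  46.4]))]
205 [(np.int64(180), array([-29.4, -25.6,  30.8])), (np.int64(334), array([ 29.4, -25.3,  30.6]))]
240 [(np.int64(178), array([-29.3, -32.2,  19.2])), (np.int64(336), array([ 29.4, -31.7,  18.9]))]
300 [(np.int64(183), array([-29. , -32.3,  -5.9])), (np.int64(331), array([ 29.4, -30.2,  -7.4]))]
```

View pics/w6.png

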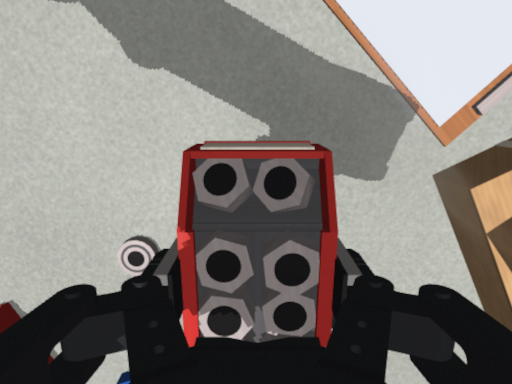

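```bash
python3 -m jog '0 -5 0 0 0 -10 0.2; 0 -6 0 0 0 -20 0.2; 0 -6 0 -5 0 -30 0.2; 0 -3 0 -15 0 -30 0.2; 0 0 0 -25 0 -30 0.2'; python3 -m jog '0 0 0 -28 0 -28 0.2; 0 0 0 -28 0 -28 0.2; 0 0 0 -28 0 -28 0.2; 0 0 0 -28 0 -28 0.2; 0 0 0 -15 0 -20 0.2';  python3 - <<'E'
from h import *
go(.6638,.126,.09,-.128)
E
```

```text
clock: 13.98
tcp_pos: [0.521, 0.2821, 0.2216]
orientation: [-1.264, -1.118, 1.121]
contact_force: [0.6, 0.7, -2.8]
grip_width: 0.0589
clock: 14.4
tcp_pos: [0.6369, 0.1321, 0.2219]
orientation: [-1.272, -1.108, 1.114]
contact_force: [0.6, -0.6, -4.0]
grip_width: 0.0593
t 14.4 tcp [0.6369 0.1321 0.2219] turn [-0.02 -0.3  -0.26] shift_before_turn [ -1.8 131.9 -27.6] shift_after_turn [ -2.6 131.9 -27.5] F [ 0.6 -0.6 -4. ] w 0.0593 j7 [-0.57  0.46  0.37  1.65 -0.18  1.07  1.29]
```

```bash
python3 -m jog '0 -0.3 0 0 0 -12 0.2; 0 0 0 0 5 -10 0.2; 0 0 0 0 25 0 0.2; 0 0 0 0 30 0 0.2; 0 0 0 0 25 0 0.2'; python3 -m jog '0 0 0 0 20 0 0.2; 0 0 0 0 8 0 0.2; 0 0 0 0 0 0 0.2; 0 0 0 0 0 0 0.2; 0 0 0 0 0 0 0.2';  python3 - <<'E'
from h import *
go(.6638,.126,.07,-.128)
E
```

```text
clock: 14.82
tcp_pos: [0.6565, 0.1366, 0.1356]
orientation: [-1.263, -1.118, 1.12]
contact_force: [-0.6, 0.5, -3.8]
grip_width: 0.0592
clock: 15.23
tcp_pos: [0.6591, 0.1358, 0.1125]
orientation: [-1.267, -1.121, 1.116]
contact_force: [1.2, -0.1, -3.6]
grip_width: 0.059
t 15.23 tcp [0.6591 0.1358 0.1125] turn [0.22 0.3  0.04] shift_before_turn [-9.2 42.5 -5.7] shift_after_turn [-9.1 42.5 -5.9] F [ 1.2 -0.1 -3.6] w 0.059 j7 [-0.52  0.61  0.32  1.68 -0.24  0.89  1.34]
```

```bash
python3 -m jog '0 0.3 0 -6 5 -4 0.2; 0 0 0 -3.2 10 -1.8 0.2; 0 0 0 0 12 0 0.2; 0 0 0 0 4 0 0.2; 0 0 0 0 0 0 0.2'; python3 -m jog '0 0 0 0 0 0 0.2; 0 0 0 0 0 0 0.2; 0 0 0 0 0 0 0.2; 0 0 0 0 0 0 0.2; 0 0 0 0 0 0 0.2';  python3 - <<'E'
from h import *
go(.6638,.126,.07,-.128)
f,Q,m=held();
E
```

```text
clock: 15.65
tcp_pos: [0.6613, 0.1252, 0.0781]
orientation: [-1.267, -1.112, 1.115]
contact_force: [-0.1, -0.6, -3.1]
grip_width: 0.0589
clock: 16.07
tcp_pos: [0.6631, 0.1257, 0.0807]
orientation: [-1.269, -1.116, 1.113]
contact_force: [-0.2, -0.0, -3.7]
grip_width: 0.0589
t 16.07 tcp [0.6631 0.1257 0.0807] turn [ 0.15 -0.01  0.02] shift_before_turn [ 0.4 10.7 -0.6] shift_after_turn [ 0.4 10.7 -0.7] F [-0.2 -0.  -3.7] w 0.0589 j7 [-0.5   0.65  0.31  1.69 -0.25  0.84  1.37]
held tool-frame x [-29.9   0.2  29.5] y [-31.6 -28.9  12.9] z [-25.9  21.6  51.6] 7086
```

```bash
python3 -m jog '0.1 0 0 0.4 4 -0.6 0.2; 0 0 0 0 3 0 0.2; 0 0 0 0 2 0 0.2; 0 0 0 0 0 0 0.2; 0 0 0 0 0 0 0.2'; python3 -m jog '0 0 0 0 0.5 0 0.2; 0 0 0 0 0.5 0 0.2; 0 0 0 0 0 0 0.2; 0 0 0 0 0 0 0.2; 0 0 0 0 0 0 0.2';  python3 - <<'E'
from h import *
go(.6638,.126,.07,-.128)
E
```

```text
clock: 16.53
tcp_pos: [0.6633, 0.1258, 0.0709]
orientation: [-1.267, -1.114, 1.114]
contact_force: [0.1, -0.8, -4.0]
grip_width: 0.0591
clock: 16.95
tcp_pos: [0.6636, 0.1258, 0.0703]
orientation: [-1.267, -1.114, 1.114]
contact_force: [-0.3, 0.0, -3.2]
grip_width: 0.0594
t 16.95 tcp [0.6636 0.1258 0.0703] turn [ 0.02 -0.02  0.  ] shift_before_turn [ 0.2  0.3 -0.2] shift_after_turn [ 0.2  0.3 -0.2] F [-0.3  0.  -3.2] w 0.0594 j7 [-0.49  0.67  0.31  1.69 -0.26  0.82  1.37]
```

```bash
python3 -m jog '0 0 0 0 0.5 0 0.2; 0 0 0 0 0.5 0 0.2; 0 0 0 0 0 0 0.2; 0 0 0 0 0 0 0.2; 0 0 0 0 0 0 0.2'
```

```text
clock: 17.37
tcp_pos: [0.6636, 0.1259, 0.0701]
orientation: [-1.267, -1.115, 1.114]
contact_force: [-4.6, -0.1, 5.6]
grip_width: 0.0591
```

Contact (Fz went from −3.6 to +5.6). Release and back off.

```bash
python3 -m jog '0 0 0 0 0 0 0.8; 0 0 0 0 0 0 1; 0 0 0 0 0 0 1; 0 0 0 0 -5 0 1; 0 0 0 0 -20 0 1'; python3 -m jog '0 0 0 0 -38 0 1; 0 0 0 0 -38 0 1; 0 0 0 0 -38 0 1; 0 0 0 0 -20 0 1; 0 0 0 0 0 0 1'
python3 - <<'E'
from h import *
go(.665,.126,.0187,-.128); go(.469,-.0374,.21,-.01)
f,P=grab("wrist")
cv2.imwrite("pics/w7.png",f["color"][:,:,::-1])
for a,b in ((.086,.12),(.02,.06)):
    m=(P[...,2]>a)&(P[...,2]<b)&(np.hypot(P[...,0]-.664,P[...,1]-.126)<.066)
    if m.sum()>20: print(rect(P[m][:,:2]),np.percentile(P[m][:,2],[50,98]))
E
```

```text
clock: 17.78
tcp_pos: [0.6614, 0.1255, 0.0916]
orientation: [-1.265, -1.11, 1.118]
contact_force: [-0.5, -0.5, -0.0]
grip_width: 0.0852
clock: 18.2
tcp_pos: [0.6668, 0.126, 0.2351]
orientation: [-1.272, -1.123, 1.106]
contact_force: [0.8, -0.5, -0.2]
grip_width: 0.0853
t 18.2 tcp [0.6668 0.126  0.2351] turn [ 0.58 -0.04  0.23] shift_before_turn [ -1.1 216.3   4. ] shift_after_turn [-2.000e-01  2.164e+02  1.800e+00] F [ 0.8 -0.5 -0.2] w 0.0853 j7 [-0.53  0.49  0.37  1.57 -0.19  1.1   1.32]
t 18.2 tcp [0.6668 0.126  0.2351] turn [ 0.59 -6.8   0.2 ] shift_before_turn [-187.5   22.5  175.5] shift_after_turn [-165.3   25.1  196.2] F [ 0.8 -0.5 -0.2] w 0.0853 j7 [-0.53  0.49  0.37  1.57 -0.19  1.1   1.32]
(array([0.6652, 0.1257]), array([0.0602, 0.097 ]), -0.129) [0.09786297 0.10148649]
(array([0.6138, 0.1325]), array([0.0013, 0.0595]), 1.441) [0.05296291 0.05972653]
```

View pics/w7.png

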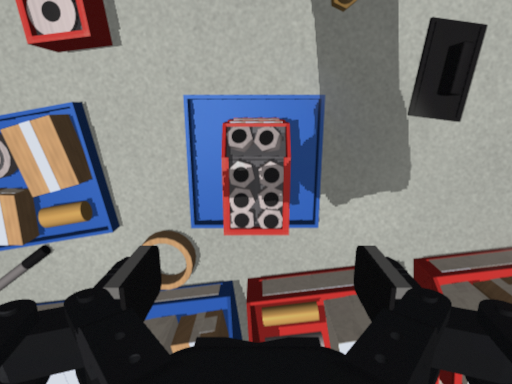

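```bash
python3 -m jog '0.5 -6.8 0 0 0 15 1; 0 0 0 -25 0 30 1; 0 0 0 -26 5 31 1; 0 0 0 -26 5 31 1; 0 0 0 -26 5 31 1'; python3 -m jog '0 0 0 -26 5 31 1; 0 0 0 -22 5 22 1; 0 0 0 -12 0 5 1; 0 0 0 0 0 0 1; 0 0 0 0 0 0 1'
python3 - <<'E'
from h import *
f,P=grab("wrist")
cv2.imwrite("pics/w8.png",f["color"][:,:,::-1])
m=(P[...,2]>.012)&(P[...,2]<.07)&(np.hypot(P[...,0]-.469,P[...,1]+.0374)<.07)
print("washer",rect(P[m][:,:2]),np.percentile(P[m][:,2],[50,98]))
go(.469,-.0374,.0125,-.01)
E
```

```text
clock: 18.67
tcp_pos: [0.5221, 0.0249, 0.2128]
orientation: [-1.206, -1.195, 1.207]
contact_force: [0.5, -1.5, 0.3]
grip_width: 0.0855
clock: 19.08
tcp_pos: [0.466, -0.0336, 0.2045]
orientation: [-1.208, -1.196, 1.205]
contact_force: [0.8, 0.4, 0.7]
grip_width: 0.0857
washer (array([ 0.466 , -0.0391]), array([0.0602, 0.1029]), -0.019) [0.04085711 0.04948239]
t 19.13 tcp [ 0.4666 -0.0328  0.2047] turn [-0.45  0.05  0.04] shift_before_turn [ -4.7 192.1  -3.9] shift_after_turn [ -4.6 192.2  -2.4] F [ 0.1 -1.1 -0.4] w 0.0855 j7 [-0.42  0.17  0.4   2.08 -0.09  0.91  1.59]
```

View pics/w8.png

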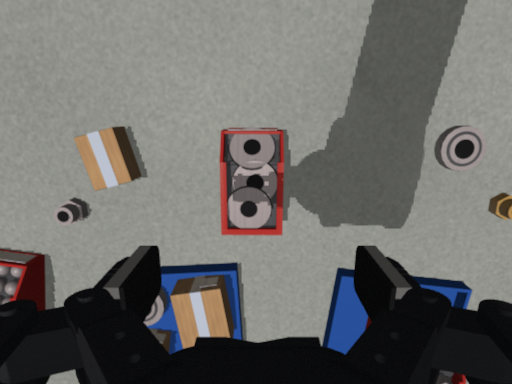

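```bash
python3 -m jog '-0.4 0 0 -5.5 20 -1 1; 0 0 0 0 35 0 1; 0 0 0 0 35 0 1; 0 0 0 0 35 0 1; 0 0 0 0 25 0 1'; python3 -c "
from h import *
go(.4675,-.0383,.0125,-.013)"
```

```text
clock: 19.55
tcp_pos: [0.4666, -0.0374, 0.0518]
orientation: [-1.21, -1.202, 1.205]
contact_force: [0.5, 0.2, 0.4]
grip_width: 0.0857
t 19.55 tcp [ 0.4666 -0.0374  0.0518] turn [-0.18  0.35  0.02] shift_before_turn [-0.9 39.3 -1. ] shift_after_turn [-0.9 39.3 -0.9] F [0.5 0.2 0.4] w 0.0857 j7 [-0.32  0.43  0.32  2.2  -0.26  0.55  1.76]
```

```bash
python3 -m jog '0 0.3 0 -0.9 18 -0.9 1; 0 0 0 0 14 0 1; 0 0 0 0 8 0 1; 0 0 0 0 0 0 1; 0 0 0 0 0 0 0.6' 50; python3 -m jog '0 0 0 0 0 0 0.4; 0 0 0 0 0 0 0.3; 0 0 0 0 0 0 0.2; 0 0 0 0 0 0 0.2; 0 0 0 0 0 0 0.2' 60;python3 -c "
from h import *
go(.4675,-.0383,.0125,-.013)"
```

```text
clock: 19.97
tcp_pos: [0.4679, -0.0392, 0.0145]
orientation: [-1.214, -1.198, 1.199]
contact_force: [0.1, -0.4, 0.9]
grip_width: 0.0755
clock: 20.38
tcp_pos: [0.4682, -0.0395, 0.0157]
orientation: [-1.216, -1.199, 1.197]
contact_force: [-1.8, 1.5, 7.1]
grip_width: 0.0593
t 20.38 tcp [ 0.4682 -0.0395  0.0157] turn [ 0.04 -0.09  0.06] shift_before_turn [1.2 3.2 0.8] shift_after_turn [1.2 3.2 0.7] F [-1.8  1.5  7.1] w 0.0593 j7 [-0.27  0.51  0.28  2.2  -0.3   0.46  1.8 ]
```

```bash
python3 -m jog '0 0 0 0 -10 0 0.2; 0 0 0 0 -20 0 0.2; 0 0 0 0 -35 0 0.2; 0 0 0 0 -38 0 0.2; 0 0 0 0 -38 0 0.2' 60; python3 -m jog '0 0 0 0 -38 0 0.2; 0 0 0 0 -38 0 0.2; 0 0 0 0 -15 0 0.2; 0 0 0 0 0 0 0.2; 0 0 0 0 0 0 0.2'
python3 - <<'E'
from h import *
f,Q,m=held()
cv2.imwrite("pics/w9.png",f["color"][:,:,::-1])
go(.664,.1255,.24,-.128)
v,u=np.where(m)
for row in (140,145,150,155,160,205,240,300):
  s=v==row
  if s.any(): print(row, [(uu,np.round(Q[row,uu]*1e3,1)) for uu in (u[s].min()+1,u[s].max()-1)])
E
```

```text
clock: 20.8
tcp_pos: [0.4661, -0.0403, 0.1572]
orientation: [-1.214, -1.195, 1.199]
contact_force: [1.9, 1.6, -4.3]
grip_width: 0.0592
clock: 21.22
tcp_pos: [0.4671, -0.0399, 0.2469]
orientation: [-1.215, -1.198, 1.198]
contact_force: [-0.5, 0.5, -4.2]
grip_width: 0.0591
held tool-frame x [-29.9  -0.2  29.6] y [-35.2 -32.5   7.8] z [-24.7  21.7  51.5] 7320
t 21.27 tcp [ 0.4663 -0.0399  0.2456] turn [-0.19  6.48  0.02] shift_before_turn [ 168.3    5.1 -195.3] shift_after_turn [ 189.3    5.6 -175. ] F [-0.3  0.1 -4.4] w 0.059 j7 [-0.45  0.11  0.44  2.04 -0.06  1.01  1.58]
140 [(np.int64(205), array([-24.5,   8.1,  51.6])), (np.int64(310), array([24.4,  7.6, 51.6]))]
145 [(np.int64(191), array([-29.3,  -0.9,  50.2])), (np.int64(323), array([28.9, -0.3, 50.1]))]
150 [(np.int64(183), array([-29.4, -16.4,  49.9])), (np.int64(331), array([ 29.2, -15.3,  49.8]))]
155 [(np.int64(183), array([-29.5, -16.5,  48. ])), (np.int64(332), array([ 29.1, -17.7,  48.1]))]
160 [(np.int64(182), array([-29.6, -18.4,  46.3])), (np.int64(332), array([ 29.1, -18.3,  46.2]))]
205 [(np.int64(179), array([-29.4, -28.4,  30.9])), (np.int64(336), array([ 29.5, -27.7,  30.6]))]
240 [(np.int64(177), array([-29.7, -33.7,  19.1])), (np.int64(338), array([ 29.4, -34. ,  19.2]))]
300 [(np.int64(182), array([-29.3, -34.2,  -5.7])), (np.int64(332), array([ 28.6, -34.2,  -5.7]))]
```

View pics/w9.png

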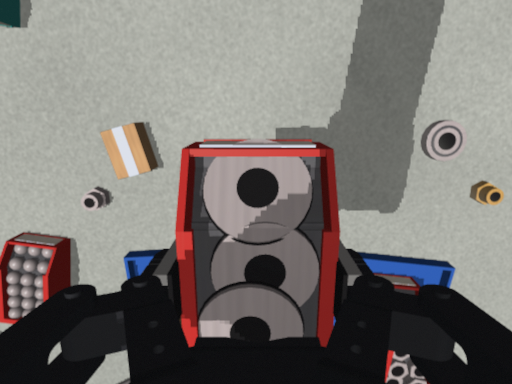

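```bash
python3 -m jog '0 3.5 0 5 0 -10 0.2; 0 3 0 15 0 -20 0.2; 0 0 0 25 0 -26 0.2; 0 0 0 28 0 -26 0.2; 0 0 0 28 0 -26 0.2'; python3 -m jog '0 0 0 28 0 -26 0.2; 0 0 0 28 0 -20 0.2; 0 0 0 18 0 -13 0.2; 0 0 0 10 0 -6 0.2; 0 0 0 0 0 0 0.2';  python3 - <<'E'
from h import *
go(.6638,.126,.116,-.128)
E
```

```text
clock: 21.68
tcp_pos: [0.5859, 0.0492, 0.2436]
orientation: [-1.264, -1.108, 1.117]
contact_force: [0.3, -0.2, -3.3]
grip_width: 0.0591
clock: 22.1
tcp_pos: [0.6612, 0.1266, 0.2428]
orientation: [-1.262, -1.112, 1.12]
contact_force: [-0.5, 1.2, -3.9]
grip_width: 0.0591
t 22.1 tcp [0.6612 0.1266 0.2428] turn [-0.34  0.18 -0.07] shift_before_turn [-1.000e-01  1.268e+02 -3.400e+00] shift_after_turn [ -0.2 126.8  -2.6] F [-0.5  1.2 -3.9] w 0.0591 j7 [-0.55  0.49  0.38  1.56 -0.19  1.14  1.32]
```

```bash
python3 -m jog '-0.3 0 0 0 10 -2.5 0.2; 0 0 0 0 30 0 0.2; 0 0 0 0 30 0 0.2; 0 0 0 0 25 0 0.2; 0 0 0 0 15 0 0.2'; python3 -m jog '0 0 0 0 5 0 0.2; 0 0 0 0 0 0 0.2; 0 0 0 0 0 0 0.2; 0 0 0 0 0 0 0.2; 0 0 0 0 0 0 0.2';  python3 - <<'E'
from h import *
go(.6638,.126,.116,-.128)
E
```

```text
clock: 22.52
tcp_pos: [0.661, 0.1203, 0.1321]
orientation: [-1.269, -1.109, 1.115]
contact_force: [0.0, -0.3, -2.7]
grip_width: 0.0585
clock: 22.93
tcp_pos: [0.6654, 0.1232, 0.1331]
orientation: [-1.271, -1.119, 1.11]
contact_force: [0.1, 0.2, -3.8]
grip_width: 0.0592
t 22.93 tcp [0.6654 0.1232 0.1331] turn [ 0.35 -0.04  0.07] shift_before_turn [ 2.6 17.1  2.1] shift_after_turn [ 2.6 17.1  2. ] F [ 0.1  0.2 -3.8] w 0.0592 j7 [-0.52  0.59  0.35  1.66 -0.24  0.92  1.36]
```

```bash
python3 -m jog '0.3 0 0 2.6 4 2 0.2; 0 0 0 0 5 0 0.2; 0 0 0 0 4 0 0.2; 0 0 0 0 2 0 0.2; 0 0 0 0 0 0 0.2'; python3 -m jog '0 0 0 0 0 0 0.2; 0 0 0 0 0 0 0.2; 0 0 0 0 0 0 0.2; 0 0 0 0 0 0 0.2; 0 0 0 0 0 0 0.2';  python3 - <<'E'
from h import *
go(.6638,.126,.116,-.128)
E
```

```text
clock: 23.35
tcp_pos: [0.6627, 0.1263, 0.1162]
orientation: [-1.265, -1.113, 1.115]
contact_force: [0.4, 0.3, -3.1]
grip_width: 0.0591
clock: 23.77
tcp_pos: [0.6629, 0.1262, 0.1165]
orientation: [-1.266, -1.113, 1.115]
contact_force: [-0.2, 0.1, -2.3]
grip_width: 0.0591
t 23.77 tcp [0.6629 0.1262 0.1165] turn [-0.08 -0.02  0.01] shift_before_turn [-0.   0.5 -0.9] shift_after_turn [-0.   0.5 -0.9] F [-0.2  0.1 -2.3] w 0.0591 j7 [-0.52  0.61  0.34  1.67 -0.25  0.9   1.36]
```

```bash
python3 -m jog '0 0 0 0 0 -0.8 0.2; 0 0 0 0 0.5 0 0.2; 0 0 0 0 0 0 0.2; 0 0 0 0 0 0 0.2; 0 0 0 0 0 0 0.2'; python3 -m jog '0 0 0 0 0.5 0 0.2; 0 0 0 0 0 0 0.2; 0 0 0 0 0 0 0.2; 0 0 0 0 0 0 0.2; 0 0 0 0 0 0 0.2'
```

```text
clock: 24.18
tcp_pos: [0.6637, 0.1261, 0.116]
orientation: [-1.266, -1.113, 1.115]
contact_force: [0.0, 0.8, -4.1]
grip_width: 0.0589
clock: 24.6
tcp_pos: [0.6637, 0.1261, 0.1159]
orientation: [-1.266, -1.113, 1.114]
contact_force: [-3.4, -0.5, 3.0]
grip_width: 0.0589
```

```bash
python3 -m jog '0 0 0 0 0 0 0.8; 0 0 0 0 0 0 1; 0 0 0 0 0 0 1; 0 0 0 0 -5 0 1; 0 0 0 0 -20 0 1'; python3 -m jog '0 0 0 0 -38 0 1; 0 0 0 0 -38 0 1; 0 0 0 0 -38 0 1; 0 0 0 0 -10 0 1; 0 0 0 0 0 0 1'
python3 - <<'E'
from h import *
f,P=grab("wrist")
cv2.imwrite("pics/w10.png",f["color"][:,:,::-1])
m=(P[...,2]>.125)&(P[...,2]<.165)&(np.hypot(P[...,0]-.664,P[...,1]-.126)<.066)
print(rect(P[m][:,:2]),np.percentile(P[m][:,2],[50,98]))
g=cv2.cvtColor(f["color"],cv2.COLOR_RGB2GRAY)
for n in ("top","scene"):
    d=dict(np.load(f"pics/{n}0.npz")); P=cloud(d); c=d["color"].max(-1)
    m=(c<45)&(P[...,2]>.001)&(P[...,2]<.05)&(np.hypot(P[...,0]-.59,P[...,1]-.339)<.08)
    k=cv2.morphologyEx(m.astype(np.uint8),cv2.MORPH_OPEN,np.ones((2,2)))>0
    print("lid",n,m.sum(),k.sum(),rect(P[k][:,:2]))
    k=m&(P[...,2]>.024); print("rib",n,k.sum(),rect(P[k][:,:2]))
go(.59,.339,.2,-.3)
E
```

```text
clock: 25.02
tcp_pos: [0.6617, 0.1259, 0.1379]
orientation: [-1.263, -1.109, 1.119]
contact_force: [-0.5, 0.0, 0.7]
grip_width: 0.0854
clock: 25.43
tcp_pos: [0.6664, 0.1261, 0.2697]
orientation: [-1.27, -1.12, 1.108]
contact_force: [-0.2, 0.1, -0.7]
grip_width: 0.0855
(array([0.6626, 0.1263]), array([0.0601, 0.1011]), -0.131) [0.14109772 0.14933527]
lid top 502 501 (array([0.5884, 0.3407]), array([0.0479, 0.0968]), -0.302)
rib top 77 (array([0.5913, 0.3428]), array([0.0128, 0.0497]), -0.246)
lid scene 582 572 (array([0.5943, 0.3495]), array([0.0477, 0.0927]), -0.299)
rib scene 93 (array([0.5925, 0.346 ]), array([0.0125, 0.0506]), -0.226)
t 25.48 tcp [0.665  0.1261 0.2668] turn [0.13 9.83 0.13] shift_before_turn [201.4  67.  101.8] shift_after_turn [181.3  66.8 134.6] F [ 0.   0.2 -0.4] w 0.0856 j7 [-0.55  0.47  0.39  1.53 -0.19  1.17  1.32]
```

View pics/w10.png

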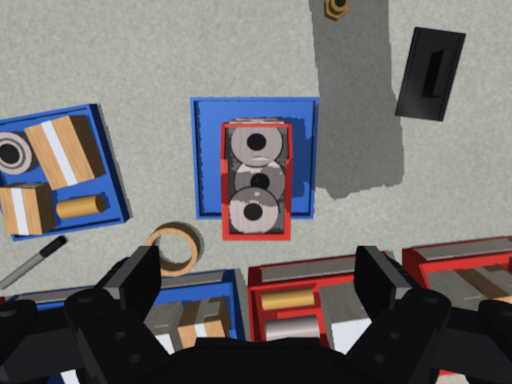

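```bash
python3 -m jog '0 7 0 0 0 10 1; 0 0 0 32 5 20 1; 0 0 0 35 10 20 1; 0 0 0 35 15 20 1; 0 0 0 35 15 20 1'; python3 -m jog '0 0 0 35 15 15 1; 0 0 0 20 8 5 1; 0 0 0 0 0 0 1; 0 0 0 0 0 0 1; 0 0 0 0 0 0 1'
python3 - <<'E'
from h import *
f,P=grab("wrist")
cv2.imwrite("pics/w11.png",f["color"][:,:,::-1])
c=f["color"].max(-1)
m=(c<50)&(P[...,2]>.001)&(P[...,2]<.05)&(np.hypot(P[...,0]-.592,P[...,1]-.344)<.075)
k=cv2.morphologyEx(m.astype(np.uint8),cv2.MORPH_OPEN,np.ones((3,3)))>0
print("lid",m.sum(),k.sum(),rect(P[k][:,:2]))
k=m&(P[...,2]>.027); print("rib",k.sum(),rect(P[k][:,:2]),P[k][:,2].max())
go(.592,.344,.012,-.25)
E
```

```text
clock: 25.9
tcp_pos: [0.6097, 0.2788, 0.2187]
orientation: [-1.316, -1.02, 1.024]
contact_force: [0.8, 0.7, 0.6]
grip_width: 0.0851
clock: 26.32
tcp_pos: [0.6059, 0.3336, 0.197]
orientation: [-1.318, -1.019, 1.023]
contact_force: [0.1, -0.2, 0.5]
grip_width: 0.0854
lid 4148 3973 (array([0.5898, 0.344 ]), array([0.0583, 0.0985]), -0.263)
rib 572 (array([0.5899, 0.344 ]), array([0.0118, 0.0492]), -0.252) 0.03571440330028425
t 26.37 tcp [0.6064 0.3331 0.1976] turn [-0.03 -0.21 -0.07] shift_before_turn [  7.2 185.6  16.5] shift_after_turn [  7.  185.6  16.6] F [ 0.5 -0.4  1.6] w 0.0853 j7 [-0.84  0.55  0.36  1.56 -0.21  1.07  0.9 ]
```

View pics/w11.png

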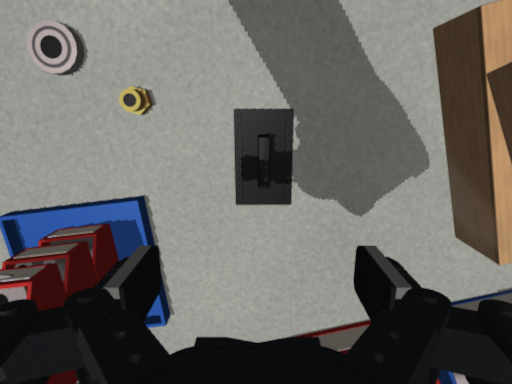

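```bash
python3 -m jog '0 -0.6 0 3.5 20 9 1; 0 0 0 3.5 30 9 1; 0 0 0 0 35 0 1; 0 0 0 0 35 0 1; 0 0 0 0 20 0 1'; python3 -m jog '0 0 0 0 0 0 0.6; 0 0 0 0 0 0 0.4; 0 0 0 0 0 0 0.4; 0 0 0 0 0 0 0.4; 0 0 0 0 0 0 0.4' 40; python3 -c "
from h import *
go(.5903,.3443,.0115,-.26)"
```

```text
clock: 26.78
tcp_pos: [0.5886, 0.3439, 0.0547]
orientation: [-1.314, -1.025, 1.032]
contact_force: [-0.8, 0.0, -0.3]
grip_width: 0.0854
clock: 27.2
tcp_pos: [0.5908, 0.3473, 0.0599]
orientation: [-1.312, -1.032, 1.028]
contact_force: [0.4, -0.2, 0.1]
grip_width: 0.0345
t 27.2 tcp [0.5908 0.3473 0.0599] turn [0.05 1.11 0.16] shift_before_turn [-3.1 48.4 -0.2] shift_after_turn [-3.  48.4 -0.3] F [ 0.4 -0.2  0.1] w 0.0345 j7 [-0.83  0.69  0.3   1.67 -0.27  0.82  0.92]
```

```bash
python3 -m jog '0 1.1 0 -3 8 0 0.4; 0 0 0 0 15 0 0.4; 0 0 0 0 15 0 0.4; 0 0 0 0 6 0 0.4; 0 0 0 0 0 0 0.4'; python3 -m jog '0 0 0 0 0 0 0.4; 0 0 0 0 0 0 0.4; 0 0 0 0 0 0 0.4; 0 0 0 0 0 0 0.4; 0 0 0 0 0 0 0.4' 40; python3 -c "
from h import *
go(.5903,.3443,.0115,-.26)"
```

```text
clock: 27.62
tcp_pos: [0.5865, 0.3431, 0.0104]
orientation: [-1.319, -1.011, 1.021]
contact_force: [-0.3, -0.0, -0.4]
grip_width: 0.034
clock: 28.03
tcp_pos: [0.5889, 0.3442, 0.0142]
orientation: [-1.32, -1.016, 1.016]
contact_force: [0.2, 0.3, 0.7]
grip_width: 0.0343
t 28.03 tcp [0.5889 0.3442 0.0142] turn [-0.05  0.04  0.05] shift_before_turn [ 0.4  2.7 -1.3] shift_after_turn [ 0.4  2.7 -1.3] F [0.2 0.3 0.7] w 0.0343 j7 [-0.81  0.75  0.28  1.69 -0.29  0.74  0.92]
```

```bash
python3 -m jog '0 0 0 0.4 2.5 -1.2 0.3; 0 0 0 0 0 0 0.2; 0 0 0 0 0 0 0; 0 0 0 0 0 0 0; 0 0 0 0 0 0 0' 30; python3 -m jog '0 0 0 0 0 0 0; 0 0 0 0 0 0 0; 0 0 0 0 -10 0 0; 0 0 0 0 -20 0 0; 0 0 0 0 -30 0 0'; python3 -c "
from h import *
go(.5903,.3443,.0115,-.26)"
```

```text
clock: 28.45
tcp_pos: [0.5898, 0.3441, 0.0111]
orientation: [-1.319, -1.015, 1.017]
contact_force: [0.5, 0.2, -0.2]
grip_width: 0.0113
clock: 28.87
tcp_pos: [0.588, 0.3431, 0.0697]
orientation: [-1.319, -1.011, 1.021]
contact_force: [0.2, 0.8, -1.5]
grip_width: 0.0111
t 28.87 tcp [0.588  0.3431 0.0697] turn [-0.28  0.05 -0.22] shift_before_turn [ 2.  58.2 -2.2] shift_after_turn [ 1.8 58.2 -1.9] F [ 0.2  0.8 -1.5] w 0.0111 j7 [-0.83  0.68  0.31  1.67 -0.26  0.84  0.9 ]
```

```bash
python3 -m jog '0 0 0 0 -38 0 0; 0 0 0 0 -38 0 0; 0 0 0 0 -38 0 0; 0 0 0 0 -38 0 0; 0 0 0 0 -38 0 0'; python3 -m jog '0 0 0 0 -20 0 0; 0 0 0 0 0 0 0; 0 0 0 0 0 0 0; 0 0 0 0 0 0 0; 0 0 0 0 0 0 0'
python3 - <<'E'
from h import *
go(.6638,.126,.24,-.128)
f,P=grab("wrist"); T=tcpT(r.get_obs()); Q=(P-T[:3,3])@T[:3,:3]*1e3
cv2.imwrite("pics/w12.png",f["color"][:,:,::-1])
m=(f["color"].max(-1)<70)&(abs(Q[...,0])<40)&(abs(Q[...,2])<65)&(Q[...,1]>1)&(Q[...,1]<16)
q=Q[m];print(len(q));print(np.round(np.percentile(q,[0.5,50,99.5],axis=0),1)); 
A=np.c_[q[:,0],q[:,2],np.ones(len(q))];print("plane y=ax+bz+c",np.linalg.lstsq(A,q[:,1],rcond=None)[0])
E
```

```text
clock: 29.28
tcp_pos: [0.5898, 0.3436, 0.2639]
orientation: [-1.32, -1.015, 1.016]
contact_force: [1.3, 0.9, -0.6]
grip_width: 0.0115
clock: 29.7
tcp_pos: [0.5891, 0.3435, 0.2793]
orientation: [-1.319, -1.013, 1.019]
contact_force: [0.2, -0.4, -0.5]
grip_width: 0.0116
t 29.7 tcp [0.5891 0.3435 0.2793] turn [-0.22 -7.51 -0.13] shift_before_turn [-191.1   39.3 -128.1] shift_after_turn [-206.2   39.3 -101.8] F [ 0.2 -0.4 -0.5] w 0.0116 j7 [-0.88  0.47  0.39  1.5  -0.19  1.21  0.84]
9472
[[-29.8   2.4 -48.9]
 [  7.4   5.5  24.7]
 [ 28.9   8.   49.6]]
plane y=ax+bz+c [-2.26537175e-04  5.44908061e-03  5.27564442e+00]
```

View pics/w12.png

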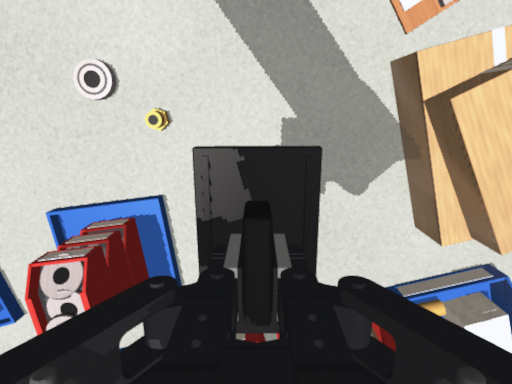

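```bash
python3 -m jog '0 -4 0 -8 0 -4 0; 0 -3.5 0 -20 0 -10 0; 0 0 0 -30 0 -15 0; 0 0 0 -32 0 -16 0; 0 0 0 -32 0 -16 0'; python3 -m jog '0 0 0 -32 0 -16 0; 0 0 0 -28 0 -14 0; 0 0 0 -16 0 -8 0; 0 0 0 -6 0 -2 0; 0 0 0 0 0 0 0';  python3 - <<'E'
from h import *
go(.6633,.1262,.159,-.128)
E
```

```text
clock: 30.17
tcp_pos: [0.6322, 0.2133, 0.2796]
orientation: [-1.265, -1.112, 1.117]
contact_force: [-0.2, 0.2, -0.6]
grip_width: 0.0113
clock: 30.58
tcp_pos: [0.6617, 0.1257, 0.28]
orientation: [-1.267, -1.109, 1.114]
contact_force: [-0.2, 0.4, -0.5]
grip_width: 0.0114
t 30.58 tcp [0.6617 0.1257 0.28  ] turn [-0.16 -0.22 -0.07] shift_before_turn [  0.8 121.   -1.9] shift_after_turn [  0.7 121.   -1.5] F [-0.2  0.4 -0.5] w 0.0114 j7 [-0.56  0.46  0.41  1.52 -0.19  1.2   1.32]
```

```bash
python3 -m jog '0 0 0 0.7 10 -1 0; 0 0 0 0 25 0 0; 0 0 0 0 30 0 0; 0 0 0 0 25 0 0; 0 0 0 0 10 0 0'; python3 -m jog '0 0 0 0 5 0 0; 0 0 0 0 0 0 0; 0 0 0 0 0 0 0; 0 0 0 0 0 0 0; 0 0 0 0 0 0 0';  python3 - <<'E'
from h import *
go(.6633,.1262,.159,-.128)
E
```

```text
clock: 31.0
tcp_pos: [0.6594, 0.1318, 0.1758]
orientation: [-1.259, -1.111, 1.122]
contact_force: [-0.6, -0.3, -1.4]
grip_width: 0.0114
clock: 31.42
tcp_pos: [0.6637, 0.1289, 0.1776]
orientation: [-1.267, -1.116, 1.113]
contact_force: [0.3, 0.9, -0.2]
grip_width: 0.0113
t 31.42 tcp [0.6637 0.1289 0.1776] turn [ 0.06 -0.02  0.09] shift_before_turn [-2.7 18.6  0.1] shift_after_turn [-2.7 18.6  0.1] F [ 0.3  0.9 -0.2] w 0.0113 j7 [-0.54  0.55  0.38  1.62 -0.23  1.01  1.35]
```

```bash
python3 -m jog '0 0 0 -2.6 5 0 0; 0 0 0 0 6 0 0; 0 0 0 0 3 0 0; 0 0 0 0 1 0 0; 0 0 0 0 0 0 0'; python3 -m jog '0 0 0 0 0 0 0; 0 0 0 0 0 0 0; 0 0 0 0 0 0 0; 0 0 0 0 0 0 0; 0 0 0 0 0 0 0';  python3 - <<'E'
from h import *
go(.6633,.1262,.159,-.128)
E
```

```text
clock: 31.83
tcp_pos: [0.662, 0.126, 0.1603]
orientation: [-1.265, -1.112, 1.115]
contact_force: [0.1, 0.6, -0.4]
grip_width: 0.0112
clock: 32.25
tcp_pos: [0.6625, 0.1261, 0.1611]
orientation: [-1.266, -1.114, 1.114]
contact_force: [0.4, -0.1, -0.7]
grip_width: 0.0116
t 32.25 tcp [0.6625 0.1261 0.1611] turn [-0.07 -0.02  0.02] shift_before_turn [ 0.2  2.1 -0.8] shift_after_turn [ 0.2  2.1 -0.8] F [ 0.4 -0.1 -0.7] w 0.0116 j7 [-0.54  0.56  0.37  1.64 -0.24  0.98  1.36]
```

```bash
python3 -m jog '0 0 0 0.2 0.5 -0.7 0; 0 0 0 0 0.5 0 0; 0 0 0 0 0.5 0 0; 0 0 0 0 0 0 0; 0 0 0 0 0 0 0'; python3 -m jog '0 0 0 0 0.5 0 0; 0 0 0 0 0 0 0; 0 0 0 0 0 0 0; 0 0 0 0 0 0 0; 0 0 0 0 0 0 0'
```

```text
clock: 32.67
tcp_pos: [0.6631, 0.1262, 0.1594]
orientation: [-1.266, -1.113, 1.115]
contact_force: [-0.2, -0.1, -0.4]
grip_width: 0.0115
clock: 33.08
tcp_pos: [0.6632, 0.1262, 0.1591]
orientation: [-1.266, -1.114, 1.114]
contact_force: [0.6, 0.7, 1.4]
grip_width: 0.0114
```

```bash
python3 -m jog '0 0 0 0 0.4 0 0; 0 0 0 0 0 0 0; 0 0 0 0 0 0 0; 0 0 0 0 0 0 0; 0 0 0 0 0 0 0'
```

```text
clock: 33.5
tcp_pos: [0.6632, 0.1262, 0.1591]
orientation: [-1.266, -1.114, 1.114]
contact_force: [-2.0, -0.3, 4.7]
grip_width: 0.0115
```

```bash
python3 -m jog '0 0 0 0 0 0 0.3; 0 0 0 0 0 0 0.5; 0 0 0 0 0 0 0.5; 0 0 0 0 -5 0 0.5; 0 0 0 0 -20 0 0.5'; python3 -m jog '0 0 0 0 -35 0 0.5; 0 0 0 0 -38 0 0.8; 0 0 0 0 -30 0 1; 0 0 0 0 0 0 1; 0 0 0 0 0 0 1'
python3 - <<'E'
from h import *
go(.665,.126,.16,-.128)
f,P=grab("wrist")
cv2.imwrite("pics/w13.png",f["color"][:,:,::-1])
c=f["color"].max(-1); d=np.hypot(P[...,0]-.664,P[...,1]-.126)
m=(c<60)&(P[...,2]>.14)&(P[...,2]<.195)&(d<.068)
print("lid",m.sum(),rect(P[m][:,:2]),np.percentile(P[m][:,2],[2,50,98]))
k=m&(P[...,2]<.165); q=P[k]; A=np.c_[q[:,:2],np.ones(len(q))]; s=np.linalg.lstsq(A,q[:,2],rcond=None)[0]; print("lid tilt",s[:2])
f,P=grab("scene");cv2.imwrite("pics/s13.png",cv2.resize(f["color"][200:310,200:350,::-1],(750,550),interpolation=cv2.INTER_CUBIC))
for a,b in ((.03,.05),(.07,.097),(.12,.146),(.149,.19)):
    m=(P[...,2]>a)&(P[...,2]<b)&(np.hypot(P[...,0]-.664,P[...,1]-.126)<.075)
    if m.sum()>20: print(a,m.sum(),rect(P[m][:,:2]))
m=(P[...,2]>.012)&(P[...,2]<.08)&(np.hypot(P[...,0]-.602,P[...,1]+.318)<.068)
print("ball",rect(P[m][:,:2]))
E
```

```text
clock: 33.92
tcp_pos: [0.6609, 0.126, 0.1806]
orientation: [-1.263, -1.108, 1.119]
contact_force: [-1.0, -0.1, 0.6]
grip_width: 0.0426
clock: 34.33
tcp_pos: [0.6645, 0.1261, 0.2892]
orientation: [-1.268, -1.117, 1.111]
contact_force: [0.2, -0.1, -0.5]
grip_width: 0.0853
t 34.33 tcp [0.6645 0.1261 0.2892] turn [ 0.16 -0.03  0.13] shift_before_turn [ -0.3 129.2  -0.2] shift_after_turn [-1.000e-01  1.292e+02 -5.000e-01] F [ 0.2 -0.1 -0.5] w 0.0853 j7 [-0.56  0.45  0.41  1.51 -0.19  1.21  1.32]
lid 6403 (array([0.663, 0.126]), array([0.0599, 0.0974]), -0.124) [0.15222012 0.15382083 0.18211366]
lid tilt [0.00079503 0.00055164]
0.03 136 (array([0.6789, 0.1489]), array([0.0512, 0.1134]), -0.613)
0.07 207 (array([0.6796, 0.1472]), array([0.0521, 0.1155]), -0.635)
0.12 217 (array([0.6785, 0.147 ]), array([0.0529, 0.1167]), -0.632)
0.149 817 (array([0.6651, 0.1286]), array([0.0604, 0.1019]), -0.128)
ball (array([ 0.6044, -0.3158]), array([0.0655, 0.1013]), -0.157)
```

View pics/w13.png

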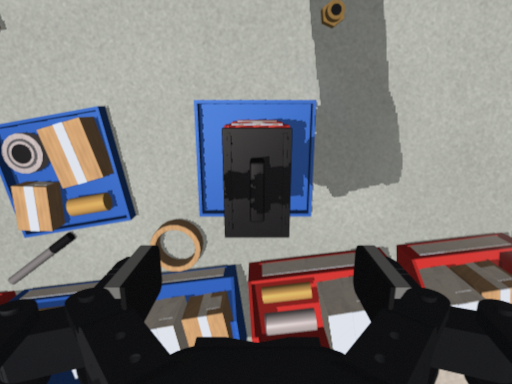

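View pics/s13.png

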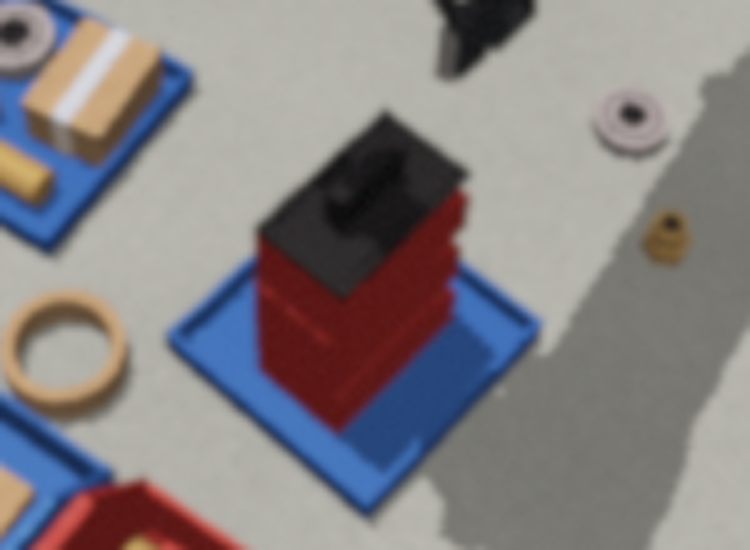

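```bash
python3 -m jog '0 0 0 0 0 0 1; 0 0 0 0 0 0 1; 0 0 0 0 0 0 1; 0 0 0 0 0 0 1; 0 0 0 0 0 0 1'; python3 -c "
from bench import r
print(r.hand_in())"
```

```text
clock: 34.85
tcp_pos: [0.6632, 0.1261, 0.2861]
orientation: [-1.266, -1.113, 1.115]
contact_force: [0.2, -0.3, 0.2]
grip_width: 0.0856
the job is handed in; nothing more can be done
None
```

The kit is stacked in the blue tray in the order asked: bolt bin, nut bin, washer bin, then the black lid. I handed it in at about 35 s of the 112 s allowed; no verdict was reported.

- **Bolt bin:** measured right after placing, about 2 mm from the tray centre, with yaw −0.128 rad against the tray's −0.129.
- **Nut and washer bins:** each seated with the expected contact force, and measured within about 3 mm of the one below in position and 0.005 rad of the tray in yaw.
- **Lid:** measured at (0.663, 0.126), level to about 0.001 rad, underside at about 0.148 m, yaw −0.124 rad.
- **Side view:** in the scene camera the faces of the three bins line up within about 2 mm.
- **Ball bin:** its measured position is unchanged to within 1 mm. Its fitted yaw read −0.157 rad against −0.181 at the start, which I put down to measurement noise.
- **Gripper:** open and about 110 mm above the lid's rib at hand-in, with no contact force.

The cameras disagreed by 2–4 mm in absolute position, within what I expected from their calibration. No check failed.

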